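# Make up two kits for the metalsmithing class

## Robot

A 6-joint arm with a two-finger parallel gripper is mounted at the origin on the work surface. World frame = base frame: x ahead of the robot, y to its left, z up, the work surface at z = 0. Lengths are in m, angles in degrees, forces in N, time in s.
With the tool pointing down it reaches from about 0.375 to 0.9 m from the base axis. Payload 3.1 kg.
Tool frame: the origin (TCP) lies midway between the tips of the shut fingers; the grasp point (between the pads) lies 19 mm behind it; z points along the fingers, y is the line along which they close (so a half turn about z gives the same grasp; the last joint's range is limited). The gripper opens to 87 mm and grips with 3 to 60 N. Pads are 19 mm wide; open, the fingers measure 117 mm over their backs; the gripper's body (75 mm by 190 mm) begins 51 mm behind the grasp point.
Start: joints at [55.376, 30.224, 82.088, -0, 67.689, -10.227], TCP at [0.258, 0.569, 0.223] pointing down, gripper open.
Joint ranges: [-176.69, 176.69], [-43.24, 126.21], [12.49, 139.97], [-82, 262], [0, 151.66], [-163.58, 163.58]. Speed limits (degrees/s): [159.86, 159.86, 180, 180, 180, 180].

## Interface

Orientations are given as a 3x3 rotation matrix whose columns are the frame's x, y, z axes.
In Python, from rig import read_state, optics, bot gives the robot as it stands. The module is installed in compiled form; this text tells all that it offers.
- The arm moves only by the tool send_rows, never from a script. Its argument "commands" is a list of rows, each a list of 7 numbers: the turn, a rotation vector about the tool's x, y, z in units of 5 degrees (1.0 is 5 degrees), then the shift along the tool's x, y, z in units of 30 mm (1.0 is 30 mm), then the opening, from 0 (shut) to 1 (fully open). In form: [[rx, ry, rz, tx, ty, tz, gripper], ...]. A call has 1 to 20 rows; each row is the pose to reach, as a shift and turn from the pose commanded when the call began, along the tool's axes at that moment; what a row does not reach only later rows make up. A row lasts 1/12 s, in which the tool goes at most 41.7 mm and 7.16 degrees, less where a joint would pass 70% of its speed; a pose out of reach is approached as far as the arm can. A call with a gripper value outside its range is refused whole. The fingers move at their own pace and stop on an object; the grip force is fixed at half the most. Time passes only in rows, so rows that repeat a pose let the fingers close. It gives the time, the measured TCP pose, the force, the opening and the grip force at its end, in the units of the state.
- read_state(): the state, without advancing time (a new reading comes with each control period).
- optics.capture(name): name is "side" or "top"; returns a dict with "image" (384x512x3 uint8, blue, green, red), "intrinsics" (3x3 intrinsics, pixels), "extrinsics" (4x4, takes a point from world to camera coordinates). Camera axes: x right, y down, z forward; pixel columns grow to the right and rows downward; lengths in m; the calibration is good to about 2 mm. A picture is of the moment at which its call begins. There is no depth.
- bot.hand_in(): hands the job in; it is judged then, once.
The state is a dict: "time_s": time; "joint_positions": joint angles; "qvel": joint speeds; "tau": joint torques, N m; "position": TCP position; "tcp_rot": TCP orientation; "force": force on the tool from outside, world axes, zero at the start; "moment": the same for the moment, N m; "opening": opening from 0.0 (shut) to 1.0 (fully open); "grasp_force": force on a finger pad.
Only numpy, scipy, OpenCV 4.12 (cv2) and the standard library are available. Lean on these libraries where they do the work, as an engineer would, in place of code of your own. Each camera call takes 0.05 s, during which the arm holds its last target. There are 200 camera calls.

## Task

Make up the two class kits from the stock on the bench. In the three-bay tray, put the brass doming cube in the middle bay, and the slim tall wire reel and the low wide jar in the two end bays, either way round; in the two-bay tray, put the wide flat wire reel in one bay and the slim tall jar in the other, either way round. Stand each thing upright and flat on the floor of its own bay, and leave the steel bench block and the flat tin where they are.

Things in the scene. Friction and masses are not known exactly. Their poses are not given: they have to be found in the camera images.
- flat_reel: Stock: wide, flat reel of copper wire standing on its flange, diameter 58 mm, height 34 mm, white rims and copper wire, 220 g. Origin: centre of the underside; z is up along its axis.
- slim_reel: Stock: slim, tall reel of copper wire standing on end, diameter 36 mm, height 60 mm, white rims and copper wire, 160 g. Origin: centre of the underside; z is up along its axis.
- low_jar: Stock: low, wide clear jar with a white lid, diameter 58 mm, height 34 mm, 80 g. Origin: centre of the underside; z is up along its axis.
- slim_jar: Stock: slim, tall clear jar with a white lid, diameter 40 mm, height 66 mm, 90 g. Origin: centre of the underside; z is up along its axis.
- doming_cube: Stock: solid brass doming (dapping) cube, 40 mm each way, four round dark hollows of different sizes on top and one large one in each side, 500 g. Origin: centre of the underside; x and y are square to its side faces.
- bench_block: Not part of either kit, stays where it is: bare flat steel bench block, 62 x 62 mm, 20 mm high, loose. Origin: centre of the underside.
- flat_tin: Not part of either kit, stays where it is: flat round aluminium tin, diameter 52 mm, height 18 mm, loose. Origin: centre of the underside; z is up along its axis.
- three_bay_tray: Long shallow wooden kit tray with three equal square bays in a row, fixed to the bench. Outside 254 x 88 mm; floor 4 mm thick; outer walls and dividers 5 mm thick, their tops 12 mm above the bench; every bay is 78 x 78 mm inside. Origin: centre of the underside; x runs along the row, the bay centres at x = -83, 0 and +83 mm, y = 0; floor at z = 4 mm.
- two_bay_tray: Shorter shallow wooden kit tray with two equal square bays in a row, fixed to the bench. Outside 171 x 88 mm; floor 4 mm thick; outer walls and divider 5 mm thick, their tops 12 mm above the bench; every bay is 78 x 78 mm inside. Origin: centre of the underside; x runs along the row, the bay centres at x = -41.5 and +41.5 mm, y = 0; floor at z = 4 mm.
Mind the look-alikes: they are no part of the job. What is shaped like the slim_reel but blue is not meant.

How it is judged (in metres and radians):
At the end, for the whole second after the job is handed in: Each of the five things is in its bay as asked, origin within 24 mm of the bay centre in tray x and y and 1 to 7.5 mm above the tray underside, within 0.09 rad of upright, released and at rest; bench block and flat tin within 20 mm of their starts (x of doming_cube in the frame of three_bay_tray between -0.024 and 0.024 m and y of doming_cube in the frame of three_bay_tray between -0.024 and 0.024 m and (((x of slim_reel in the frame of three_bay_tray between 0.059 and 0.107 m and y of slim_reel in the frame of three_bay_tray between -0.024 and 0.024 m) and (x of low_jar in the frame of three_bay_tray between -0.107 and -0.059 m and y of low_jar in the frame of three_bay_tray between -0.024 and 0.024 m)) or ((x of slim_reel in the frame of three_bay_tray between -0.107 and -0.059 m and y of slim_reel in the frame of three_bay_tray between -0.024 and 0.024 m) and (x of low_jar in the frame of three_bay_tray between 0.059 and 0.107 m and y of low_jar in the frame of three_bay_tray between -0.024 and 0.024 m))) and (((x of flat_reel in the frame of two_bay_tray between 0.0175 and 0.0655 m and y of flat_reel in the frame of two_bay_tray between -0.024 and 0.024 m) and (x of slim_jar in the frame of two_bay_tray between -0.0655 and -0.0175 m and y of slim_jar in the frame of two_bay_tray between -0.024 and 0.024 m)) or ((x of flat_reel in the frame of two_bay_tray between -0.0655 and -0.0175 m and y of flat_reel in the frame of two_bay_tray between -0.024 and 0.024 m) and (x of slim_jar in the frame of two_bay_tray between 0.0175 and 0.0655 m and y of slim_jar in the frame of two_bay_tray between -0.024 and 0.024 m))) and z of doming_cube in the frame of three_bay_tray between 0.001 and 0.0075 m and angle between each of doming_cube, slim_reel, low_jar, flat_reel, slim_jar's own z axis and vertical below 0.09 rad and linear speed of each of doming_cube, slim_reel, low_jar, flat_reel, slim_jar below 0.02 m/s and angular speed of each of doming_cube, slim_reel, low_jar, flat_reel, slim_jar below 0.2 rad/s and z of slim_reel in the frame of three_bay_tray between 0.001 and 0.0075 m and z of low_jar in the frame of three_bay_tray between 0.001 and 0.0075 m and z of flat_reel in the frame of two_bay_tray between 0.001 and 0.0075 m and z of slim_jar in the frame of two_bay_tray between 0.001 and 0.0075 m and distance of each of bench_block, flat_tin from where it was at the start of the episode below 0.02 m); the robot touches nothing.
It fails at once if the steel bench block or the flat tin is shifted by more than 20 mm (distance of any of bench_block, flat_tin from where it was at the start of the episode above 0.02 m).
It also fails if it takes over 115 s, if anything falls off the work surface, if the arm or the gripper's body presses on something with over 40 N, if the wrist force passes 120 N, or if a joint passes its speed limit or range.

## Working session

There is one attempt and no reset: what is moved stays moved. The work goes in short steps, Python scripts to look and compute and a tool call to move; the robot and the scene stay as the last step left them, time stands still between calls to the robot, and variables do not carry over. Pictures are saved under pics/ and viewed, at most 14 in all, crops included, and the job is handed in when it is done.

Besides the shell and the picture viewer there is one more tool, called after "Call:" in YAML: its name, and indented under it one key for each argument. send_rows: Moves the arm, as the interface text tells. Its arguments: {"type":"object","properties":{"commands":{"type":"array","items":{"type":"array","items":{"type":"number"}}}},"required":["commands"]}

```bash
mkdir -p pics; cat > h.py <<'E'
import numpy as np, cv2
from rig import read_state, optics, bot
def ray(c,u,v,z):
    K=np.array(c['intrinsics']);E=np.array(c['extrinsics']);R=E[:3,:3];t=E[:3,3]
    o=-R.T@t; d=R.T@np.linalg.inv(K)@[u,v,1.]
    return o+d*(z-o[2])/d[2]
E
python3 - <<'E'
from h import *
for n in('top','side'):
    c=optics.capture(n);cv2.imwrite(f'pics/{n}0.png',c['image'])
    print(n,np.round(c['intrinsics'],1).tolist(),np.round(c['extrinsics'],3).tolist())
    for u,v in((0,0),(511,0),(0,383),(511,383)):print(ray(c,u,v,0).round(3))
s=read_state();print(s['time_s'],s['tcp_rot'],s['position'])
E
```

```text
top [[347.3, 0.0, 249.4], [0.0, 347.3, 183.4], [0.0, 0.0, 1.0]] [[0.012, -1.0, -0.008, -0.004], [-0.998, -0.011, -0.065, 0.583], [0.065, 0.009, -0.998, 0.851], [0.0, 0.0, 0.0, 1.0]]
[1.066 0.673 0.   ]
[ 1.075 -0.68   0.   ]
[0.081 0.615 0.   ]
[ 0.101 -0.644  0.   ]
side [[348.4, 0.0, 250.6], [0.0, 348.4, 186.8], [0.0, 0.0, 1.0]] [[-0.817, -0.577, 0.008, 0.472], [-0.436, 0.608, -0.663, 0.287], [0.377, -0.545, -0.748, 0.561], [0.0, 0.0, 0.0, 1.0]]
[ 2.122 -0.291  0.   ]
[ 0.3   -1.641  0.   ]
[0.686 0.517 0.   ]
[0.039 0.059 0.   ]
0.1 [[-9.10706535e-01  4.13052496e-01 -1.11479283e-03]
 [ 4.13053851e-01  9.10705184e-01 -1.60752796e-03]
 [ 3.51254171e-04 -1.92445569e-03 -9.99998087e-01]] [0.25775827 0.56866035 0.22166058]
```

View pics/top0.png

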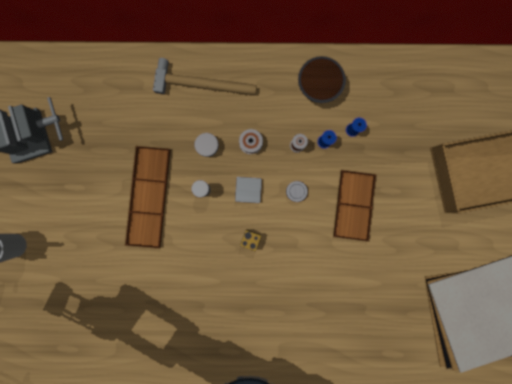

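View pics/side0.png

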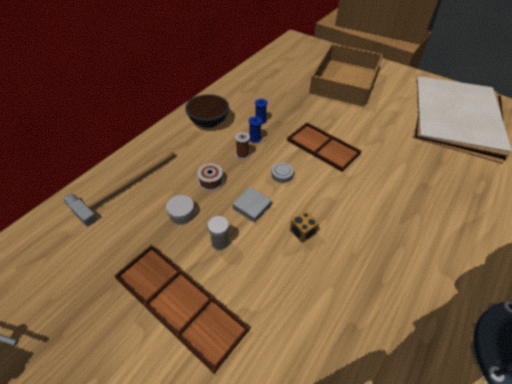

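Top view candidates: the slim_reel could be taken for (300,142) white and copper, or for the blue ones at (328,139) and (357,127), so I choose (300,142). The flat_reel is (251,141). The low_jar could be (206,145) with a white lid or the grey tin at (297,191), so I choose (206,145). The slim_jar is (201,188), the block is (249,190) and the cube is (251,239). The three-bay tray is at (149,197) and the two-bay tray at (355,205). I'll check these choices in a crop.

```bash
python3 - <<'E'
import cv2
a=cv2.imread('pics/top0.png')[115:265,115:385]
cv2.imwrite('pics/crop0.png',cv2.resize(a,None,fx=2.9,fy=2.9,interpolation=cv2.INTER_CUBIC))
h=cv2.cvtColor(cv2.imread('pics/top0.png'),cv2.COLOR_BGR2HSV)
for u,v in((206,145),(251,132),(300,137),(201,188),(249,190),(297,191),(270,165),(150,162),(355,188),(247,235),(256,243)):print((u,v),h[v,u])
E
```

```text
(206, 145) [ 15   4 134]
(251, 132) [  9  59 122]
(300, 137) [ 10  46 121]
(201, 188) [  0   0 145]
(249, 190) [ 98   8 128]
(297, 191) [110   6 132]
(270, 165) [ 18 116 130]
(150, 162) [ 14 166 115]
(355, 188) [ 14 167 122]
(247, 235) [120  13  57]
(256, 243) [ 21 162 134]
```

View pics/crop0.png

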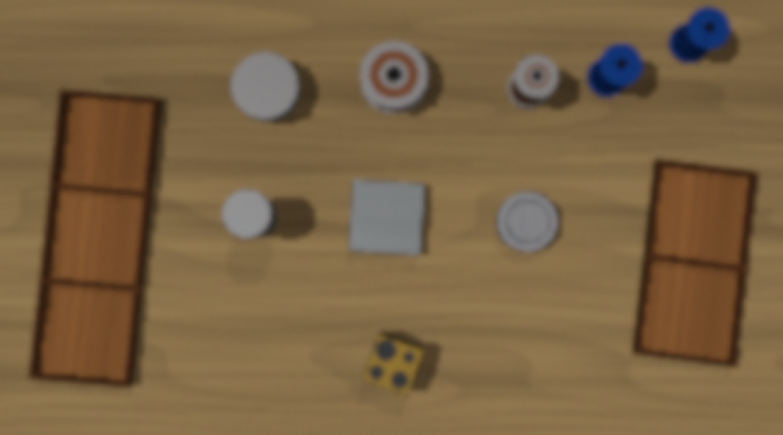

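The crop confirms the choices: low jar (264,86), flat reel (394,76), white and copper slim reel (535,79), slim jar (247,213), block (388,217), ribbed-lid tin (528,221), turned cube (395,363). Next I measure them.

```bash
cat > meas.py <<'E'
from h import *
c=optics.capture('top');im=c['image'];h=cv2.cvtColor(im,cv2.COLOR_BGR2HSV)
big=cv2.resize(h,None,fx=4,fy=4,interpolation=cv2.INTER_CUBIC)
P=lambda u,v,z:ray(c,(u+.5)/4-.5,(v+.5)/4-.5,z)
white=cv2.inRange(big,(0,0,95),(180,72,255))
Z={'low_jar':(206,145,.034),'flat_reel':(251,141,.034),'slim_reel':(300,142,.06),'slim_jar':(201,188,.066),'block':(249,190,.02),'tin':(297,191,.018)}
cs=cv2.findContours(white,0,2)[0]
for n,(u,v,z) in Z.items():
    k=max((k for k in cs if cv2.contourArea(k)>500),key=lambda k:cv2.pointPolygonTest(k,(u*4+2,v*4+2),True))
    (x,y),r=cv2.minEnclosingCircle(k); e=cv2.fitEllipse(cv2.convexHull(k))
    print(n,P(x,y,z).round(4),'ell',P(*e[0],z).round(4),'diam mm',[round(d/4/347.3*(.853-z)*1000,1) for d in e[1]],round(r/2/347.3*(.853-z)*1000,1))
# cube top: yellow + dark hollows
roi=np.zeros(big.shape[:2],np.uint8);roi[225*4:255*4,236*4:268*4]=255
m=cv2.inRange(big,(15,135,60),(35,255,255))&roi
cv2.imwrite('pics/m.png',m)
m=cv2.morphologyEx(m,cv2.MORPH_OPEN,np.ones((5,5)))
k=max(cv2.findContours(m,0,2)[0],key=cv2.contourArea)
b=cv2.boxPoints(cv2.minAreaRect(k));q=np.array([P(*p,.04) for p in b]);print('cube',q.mean(0).round(4),q[:,:2].round(4).tolist(),np.degrees(np.arctan2(*(q[1]-q[0])[1::-1])).round(1),np.linalg.norm(q[1]-q[0]),np.linalg.norm(q[2]-q[1]))
# trays: orange floors + dark rims
for n,(u0,u1,v0,v1) in {'three':(120,180,140,255),'two':(325,385,160,250)}.items():
    roi[:]=0;roi[v0*4:v1*4,u0*4:u1*4]=255
    m=(cv2.inRange(big,(0,145,0),(17,255,255))|cv2.inRange(big,(0,0,0),(180,255,75)))&roi
    m=cv2.morphologyEx(m,cv2.MORPH_CLOSE,np.ones((9,9)))
    k=max(cv2.findContours(m,0,2)[0],key=cv2.contourArea)
    b=cv2.boxPoints(cv2.minAreaRect(k));q=np.array([P(*p,.012) for p in b]);l=[np.linalg.norm(q[1]-q[0]),np.linalg.norm(q[2]-q[1])]
    d=(q[1]-q[0]) if l[0]>l[1] else q[2]-q[1]
    d=d/np.linalg.norm(d);d=d*np.sign(d[0]);ce=q.mean(0);print(n,ce.round(4),'len',np.round(l,4),'dir',d.round(4),'ang',np.degrees(np.arctan2(d[1],d[0])).round(2))
    o=cv2.inRange(big,(0,145,85),(17,255,255))&roi
    o=cv2.morphologyEx(o,cv2.MORPH_OPEN,np.ones((7,7)))
    for k in cv2.findContours(o,0,2)[0]:
        if cv2.contourArea(k)>2000:
            (x,y),wh,a=cv2.minAreaRect(k);print('  bay',P(x,y,.004).round(4),np.round(np.array(wh)/4/347.3*.845,3))
E
python3 meas.py
```

```text
low_jar [0.6779 0.1113 0.034 ] ell [0.6783 0.1121 0.034 ] diam mm [55.3, 57.4] 58.2
flat_reel [0.6867 0.0015 0.034 ] ell [0.6876 0.0018 0.034 ] diam mm [55.6, 60.4] 60.7
slim_reel [ 0.6795 -0.1141  0.06  ] ell [ 0.6799 -0.1143  0.06  ] diam mm [36.0, 47.1] 45.9
slim_jar [0.5671 0.1192 0.066 ] ell [0.5668 0.1198 0.066 ] diam mm [39.7, 40.7] 41.5
block [0.5672 0.0062 0.02  ] ell [0.5675 0.0052 0.02  ] diam mm [75.3, 83.4] 82.5
tin [ 0.5649 -0.1155  0.018 ] ell [ 0.5649 -0.1156  0.018 ] diam mm [51.7, 53.4] 53.5
cube [ 0.4441 -0.0024  0.04  ] [[0.4296, 0.0252], [0.4717, 0.0116], [0.4585, -0.0301], [0.4165, -0.0164]] -17.8 0.04422618823672731 0.04376902544090137
three [0.5476 0.2564 0.012 ] len [0.2523 0.094 ] dir [ 0.9973 -0.0729  0.    ] ang -4.18
  bay [0.5063 0.2634 0.004 ] [0.073 0.158]
  bay [0.6301 0.2537 0.004 ] [0.07  0.076]
two [ 0.5318 -0.2616  0.012 ] len [0.169  0.0895] dir [ 0.9935 -0.1136  0.    ] ang -6.52
  bay [ 0.4903 -0.2584  0.004 ] [0.076 0.079]
  bay [ 0.5724 -0.268   0.004 ] [0.075 0.077]
```

```bash
cat > go.py <<'E'
# usage: go.py yaw x y z [x y z ...] -> row numbers from the present pose
import sys
from h import *
a=list(map(float,sys.argv[1:]));s=read_state();R=np.array(s['tcp_rot']);p=np.array(s['position'])
from scipy.spatial.transform import Rotation as Ro
Y=np.radians(a[0]);y=np.array([np.cos(Y),np.sin(Y),0]);z=np.array([0,0,-1.]);T=np.c_[np.cross(y,z),y,z]
print('turn',np.round(np.degrees(Ro.from_matrix(R.T@T).as_rotvec())/5,2))
for i in range(1,len(a),3):print(a[i:i+3],np.round(R.T@(np.array(a[i:i+3])-p)/.03,2))
print('t',s['time_s'],'op',round(s['opening'],3),'grip',s['grasp_force'])
E
python3 - <<'E'
from h import *
c=optics.capture('top')
for n,u,v,z in(('slim',299.5,142.2,.06),('blue',328.8,137.1,.06),('blue2',359,124.5,.06),('cube',250.9,241,.04)):print(n,ray(c,u,v,z).round(4))
E
python3 go.py 72.2 .442 -.002 .12 .442 -.002 .012
```

```text
slim [ 0.6804 -0.1172  0.06  ]
blue [ 0.6934 -0.1875  0.06  ]
blue2 [ 0.7248 -0.2601  0.06  ]
cube [ 0.4418 -0.0032  0.04  ]
turn [-0.01 -0.   -1.32]
[0.442, -0.002, 0.12] [-13.45 -14.79   3.41]
[0.442, -0.002, 0.012] [-13.45 -14.79   7.01]
t 0.2 op 1.002 grip 0.0
```

Call:
send_rows:
  commands:
    - [0, 0, -1.32, -13.45, -14.79, 3.4, 1]
    - [0, 0, -1.32, -13.45, -14.79, 3.4, 1]
    - [0, 0, -1.32, -13.45, -14.79, 3.4, 1]
    - [0, 0, -1.32, -13.45, -14.79, 3.4, 1]
    - [0, 0, -1.32, -13.45, -14.79, 3.4, 1]
    - [0, 0, -1.32, -13.45, -14.79, 3.4, 1]
    - [0, 0, -1.32, -13.45, -14.79, 3.4, 1]
    - [0, 0, -1.32, -13.45, -14.79, 3.4, 1]
    - [0, 0, -1.32, -13.45, -14.79, 3.4, 1]
    - [0, 0, -1.32, -13.45, -14.79, 3.4, 1]
    - [0, 0, -1.32, -13.45, -14.79, 3.4, 1]
    - [0, 0, -1.32, -13.45, -14.79, 3.4, 1]
    - [0, 0, -1.32, -13.45, -14.79, 3.4, 1]
    - [0, 0, -1.32, -13.45, -14.79, 3.4, 1]
    - [0, 0, -1.32, -13.45, -14.79, 3.4, 1]
    - [0, 0, -1.32, -13.45, -14.79, 3.4, 1]
    - [0, 0, -1.32, -13.45, -14.79, 3.4, 1]
    - [0, 0, -1.32, -13.45, -14.79, 3.4, 1]
    - [0, 0, -1.32, -13.45, -14.79, 3.4, 1]
    - [0, 0, -1.32, -13.45, -14.79, 3.4, 1]

```text
time_s: 1.87
position: [0.4416, -0.0002, 0.1207]
tcp_rot: [[-0.953, 0.304, -0.0], [0.304, 0.953, 0.0], [0.001, 0.0, -1.0]]
force: [0.2, 0.4, 1.2]
opening: 1.0
grasp_force: 0.0
```

```bash
python3 go.py 72.2 .442 -.002 .12 .442 -.002 .012;python3 -c "
from h import *
c=optics.capture('top');cv2.imwrite('pics/a.png',cv2.resize(c['image'][140:300,150:350],None,fx=3,fy=3))"
```

```text
turn [ 0.   -0.01  0.03]
[0.442, -0.002, 0.12] [-0.03 -0.05  0.02]
[0.442, -0.002, 0.012] [-0.03 -0.05  3.62]
t 1.8667 op 1.0 grip 0.0
```

View pics/a.png

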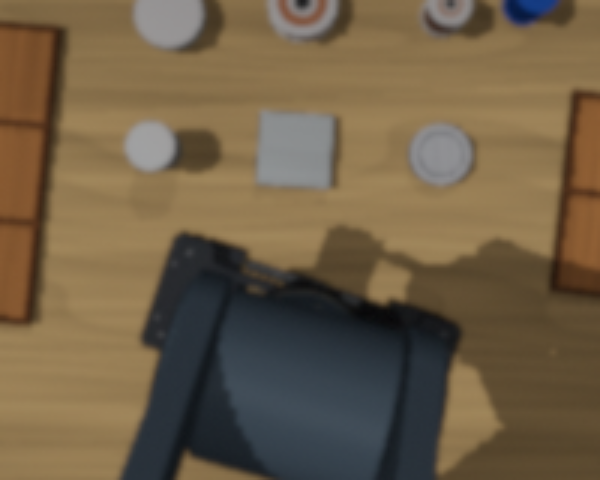

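The hand covers the cube at about (300,360) in the crop. Block (297,150), tin (441,155) and jar (150,147) are clear of it. I'll descend and grip.

Call:
send_rows:
  commands:
    - [0, 0, 0, 0, -0.05, 1.5, 1]
    - [0, 0, 0, 0, -0.05, 2.7, 1]
    - [0, 0, 0, 0, -0.05, 3.3, 1]
    - [0, 0, 0, 0, -0.05, 3.6, 1]
    - [0, 0, 0, 0, -0.05, 3.6, 1]
    - [0, 0, 0, 0, -0.05, 3.6, 1]
    - [0, 0, 0, 0, -0.05, 3.6, 0]
    - [0, 0, 0, 0, -0.05, 3.6, 0]
    - [0, 0, 0, 0, -0.05, 3.6, 0]
    - [0, 0, 0, 0, -0.05, 3.6, 0]
    - [0, 0, 0, 0, -0.05, 3.6, 0]
    - [0, 0, 0, 0, -0.05, 3.6, 0]
    - [0, 0, 0, 0, -0.05, 3.6, 0]
    - [0, 0, 0, 0, -0.05, 3.6, 0]
    - [0, 0, 0, 0, -0.05, 3.6, 0]
    - [0, 0, 0, 0, -0.05, 3.6, 0]

```text
time_s: 3.25
position: [0.4419, -0.0026, 0.0127]
tcp_rot: [[-0.952, 0.306, 0.0], [0.306, 0.952, 0.0], [-0.0, 0.0, -1.0]]
force: [1.1, 5.1, 4.3]
opening: 0.46
grasp_force: 30.0
```

```bash
python3 go.py 72.2 .442 -.002 .13 .5475 .259 .13 .5475 .259 .018
```

```text
turn [ 0.01  0.   -0.  ]
[0.442, -0.002, 0.13] [ 0.    0.02 -3.91]
[0.5475, 0.259, 0.13] [-0.68  9.38 -3.91]
[0.5475, 0.259, 0.018] [-0.68  9.38 -0.17]
t 3.25 op 0.46 grip 29.999957350082695
```

Call:
send_rows:
  commands:
    - [0, 0, 0, 0, 0, -1, 0]
    - [0, 0, 0, 0, 0, -2.2, 0]
    - [0, 0, 0, 0, 0, -3.2, 0]
    - [0, 0, 0, 0, 0, -3.9, 0]
    - [0, 0, -0.5, -0.1, 1, -3.9, 0]
    - [0, 0, -1, -0.2, 2.2, -3.9, 0]
    - [0, 0, -1.5, -0.3, 3.4, -3.9, 0]
    - [0, 0, -2, -0.4, 4.6, -3.9, 0]
    - [0, 0, -2.5, -0.5, 5.8, -3.9, 0]
    - [0, 0, -2.68, -0.6, 7, -3.9, 0]
    - [0, 0, -2.68, -0.68, 8.2, -3.9, 0]
    - [0, 0, -2.68, -0.68, 9.0, -3.9, 0]
    - [0, 0, -2.68, -0.68, 9.38, -3.9, 0]
    - [0, 0, -2.68, -0.68, 9.38, -3.9, 0]
    - [0, 0, -2.68, -0.68, 9.38, -3, 0]
    - [0, 0, -2.68, -0.68, 9.38, -2, 0]
    - [0, 0, -2.68, -0.68, 9.38, -1.2, 0]
    - [0, 0, -2.68, -0.68, 9.38, -0.7, 0]
    - [0, 0, -2.68, -0.68, 9.38, -0.5, 0]
    - [0, 0, -2.68, -0.68, 9.38, -0.5, 0]

```text
time_s: 4.92
position: [0.5449, 0.2567, 0.0252]
tcp_rot: [[-0.997, 0.078, -0.006], [0.078, 0.997, -0.002], [0.006, -0.003, -1.0]]
force: [-0.9, -0.3, -5.3]
opening: 0.456
grasp_force: 30.0
```

```bash
python3 go.py 85.6 .5475 .259 .0175 .5475 .259 .13 .567 .1195 .12 .567 .1195 .02
```

```text
turn [-0.03 -0.07 -0.01]
[0.5475, 0.259, 0.0175] [-0.08  0.08  0.26]
[0.5475, 0.259, 0.13] [-0.06  0.07 -3.49]
[0.567, 0.1195, 0.12] [-1.07 -4.51 -3.15]
[0.567, 0.1195, 0.02] [-1.09 -4.5   0.18]
t 4.9167 op 0.456 grip 29.999620229937136
```

Call:
send_rows:
  commands:
    - [0, 0, 0, 0, 0, 0.1, 0]
    - [0, 0, 0, 0, 0, 0.2, 0]
    - [0, 0, 0, 0, 0, 0.3, 0]
    - [0, 0, 0, 0, 0, 0.3, 0]
    - [0, 0, 0, 0, 0, 0.3, 0]
    - [0, 0, 0, 0, 0, 0.3, 0.7]
    - [0, 0, 0, 0, 0, 0.3, 0.7]
    - [0, 0, 0, 0, 0, 0.3, 0.7]
    - [0, 0, 0, 0, 0, 0.3, 0.7]
    - [0, 0, 0, 0, 0, 0.3, 0.7]
    - [0, 0, 0, 0, 0, 0.3, 0.7]
    - [0, 0, 0, 0, 0, -0.5, 0.7]
    - [0, 0, 0, 0, 0, -1.5, 0.7]
    - [0, 0, 0, 0, 0, -2.7, 0.7]
    - [0, 0, 0, 0, 0, -3.5, 0.7]
    - [0, 0, 0, 0, 0, -3.5, 0.7]
    - [0, 0, 0, 0, 0, -3.5, 0.7]

```text
time_s: 6.33
position: [0.5484, 0.259, 0.1344]
tcp_rot: [[-0.997, 0.077, 0.004], [0.077, 0.997, 0.001], [-0.004, 0.001, -1.0]]
force: [0.2, 0.0, 0.5]
opening: 0.702
grasp_force: 0.0
```

```bash
python3 go.py 85.6 .567 .1195 .12 .567 .1195 .022
```

```text
turn [0.02 0.04 0.  ]
[0.567, 0.1195, 0.12] [-0.97 -4.59  0.48]
[0.567, 0.1195, 0.022] [-0.96 -4.59  3.74]
t 6.3333 op 0.702 grip 0.0
```

Call:
send_rows:
  commands:
    - [0, 0, 0, -0.2, -1, 0, 0.75]
    - [0, 0, 0, -0.5, -2.2, 0, 0.75]
    - [0, 0, 0, -0.7, -3.4, 0, 0.75]
    - [0, 0, 0, -0.97, -4.3, 0.2, 0.75]
    - [0, 0, 0, -0.97, -4.59, 0.5, 0.75]
    - [0, 0, 0, -0.97, -4.59, 0.5, 0.75]
    - [0, 0, 0, -0.97, -4.59, 0.7, 0.75]
    - [0, 0, 0, -0.97, -4.59, 1.7, 0.75]
    - [0, 0, 0, -0.97, -4.59, 2.7, 0.75]
    - [0, 0, 0, -0.97, -4.59, 3.4, 0.75]
    - [0, 0, 0, -0.97, -4.59, 3.7, 0.75]
    - [0, 0, 0, -0.97, -4.59, 3.7, 0.75]
    - [0, 0, 0, -0.97, -4.59, 3.7, 0.75]
    - [0, 0, 0, -0.97, -4.59, 3.7, 0]
    - [0, 0, 0, -0.97, -4.59, 3.7, 0]
    - [0, 0, 0, -0.97, -4.59, 3.7, 0]
    - [0, 0, 0, -0.97, -4.59, 3.7, 0]
    - [0, 0, 0, -0.97, -4.59, 3.7, 0]
    - [0, 0, 0, -0.97, -4.59, 3.7, 0]
    - [0, 0, 0, -0.97, -4.59, 3.7, 0]

```text
time_s: 8.0
position: [0.5663, 0.1193, 0.0224]
tcp_rot: [[-0.997, 0.077, 0.001], [0.077, 0.997, 0.0], [-0.001, 0.0, -1.0]]
force: [0.0, 0.9, 5.6]
opening: 0.455
grasp_force: 30.0
```

```bash
python3 go.py 83.3 .567 .1195 .13 .4903 -.2585 .13  .4903 -.2585 .028;python3 -c "
from h import *
c=optics.capture('side');cv2.imwrite('pics/b.png',c['image'])"
```

```text
turn [0.   0.02 0.46]
[0.567, 0.1195, 0.13] [-0.03  0.01 -3.59]
[0.4903, -0.2585, 0.13] [  1.55 -12.75  -3.59]
[0.4903, -0.2585, 0.028] [  1.56 -12.75  -0.19]
t 8.0 op 0.455 grip 30.000026989728212
```

View pics/b.png

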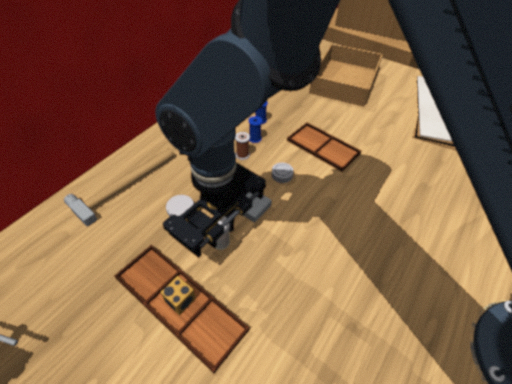

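The cube stands in the middle bay at (178,293), and the slim jar is held at about (222,235). I'll carry the jar to the near bay of the two-bay tray.

Call:
send_rows:
  commands:
    - [0, 0, 0, 0, 0, -1, 0]
    - [0, 0, 0, 0, 0, -2.2, 0]
    - [0, 0, 0, 0, 0, -3.2, 0]
    - [0, 0, 0, 0, 0, -3.6, 0]
    - [0, 0, 0, 0.1, -1, -3.6, 0]
    - [0, 0, 0, 0.25, -2.2, -3.6, 0]
    - [0, 0, 0, 0.4, -3.4, -3.6, 0]
    - [0, 0, 0, 0.55, -4.6, -3.6, 0]
    - [0, 0, 0, 0.7, -5.8, -3.6, 0]
    - [0, 0, 0, 0.85, -7, -3.6, 0]
    - [0, 0, 0, 1, -8.2, -3.6, 0]
    - [0, 0, 0, 1.15, -9.4, -3.6, 0]
    - [0, 0, 0, 1.3, -10.6, -3.6, 0]
    - [0, 0, 0.46, 1.45, -11.8, -3.6, 0]
    - [0, 0, 0.46, 1.55, -12.5, -3.6, 0]
    - [0, 0, 0.46, 1.55, -12.75, -3.6, 0]
    - [0, 0, 0.46, 1.55, -12.75, -3.6, 0]
    - [0, 0, 0.46, 1.55, -12.75, -2.6, 0]
    - [0, 0, 0.46, 1.55, -12.75, -1.6, 0]
    - [0, 0, 0.46, 1.55, -12.75, -1, 0]

```text
time_s: 9.72
position: [0.489, -0.2559, 0.0495]
tcp_rot: [[-0.993, 0.115, -0.003], [0.115, 0.993, 0.003], [0.003, 0.003, -1.0]]
force: [0.2, 0.0, -0.3]
opening: 0.456
grasp_force: 30.0
```

```bash
python3 go.py 83.3 .4903 -.2585 .0275 .4903 -.2585 .14
```

```text
turn [ 0.03 -0.04  0.01]
[0.4903, -0.2585, 0.0275] [-0.05 -0.08  0.73]
[0.4903, -0.2585, 0.14] [-0.04 -0.07 -3.02]
t 9.7167 op 0.456 grip 30.000013732351363
```

Call:
send_rows:
  commands:
    - [0, 0, 0, 0, 0, 0.3, 0]
    - [0, 0, 0, 0, 0, 0.6, 0]
    - [0, 0, 0, 0, 0, 0.82, 0]
    - [0, 0, 0, 0, 0, 0.82, 0]
    - [0, 0, 0, 0, 0, 0.82, 0]
    - [0, 0, 0, 0, 0, 0.82, 0]
    - [0, 0, 0, 0, 0, 0.82, 0.8]
    - [0, 0, 0, 0, 0, 0.82, 0.8]
    - [0, 0, 0, 0, 0, 0.82, 0.8]
    - [0, 0, 0, 0, 0, 0.82, 0.8]
    - [0, 0, 0, 0, 0, 0.82, 0.8]
    - [0, 0, 0, 0, 0, 0.82, 0.8]
    - [0, 0, 0, 0, 0, 0, 0.8]
    - [0, 0, 0, 0, 0, -1, 0.8]
    - [0, 0, 0, 0, 0, -2.2, 0.8]
    - [0, 0, 0, 0, 0, -3, 0.8]
    - [0, 0, 0, 0, 0, -3, 0.8]
    - [0, 0, 0, 0, 0, -3, 0.8]

```text
time_s: 11.22
position: [0.4908, -0.2592, 0.1431]
tcp_rot: [[-0.993, 0.117, 0.003], [0.117, 0.993, -0.002], [-0.003, -0.002, -1.0]]
force: [-0.4, -0.5, -0.5]
opening: 0.8
grasp_force: 0.0
```

```bash
python3 go.py 20 .680 -.1165 .14 .680 -.1165 .022
```

```text
turn [-0.    0.05 12.66]
[0.68, -0.1165, 0.14] [-5.71  5.46  0.11]
[0.68, -0.1165, 0.022] [-5.69  5.47  4.04]
t 11.2167 op 0.8 grip 0.0
```

Call:
send_rows:
  commands:
    - [0, 0, 1.2, -0.6, 0.6, 0, 0.7]
    - [0, 0, 2.4, -1.2, 1.2, 0, 0.7]
    - [0, 0, 3.6, -1.8, 1.8, 0, 0.7]
    - [0, 0, 4.8, -2.4, 2.4, 0, 0.7]
    - [0, 0, 6, -3, 3, 0, 0.7]
    - [0, 0, 7.2, -3.6, 3.6, 0, 0.7]
    - [0, 0, 8.4, -4.2, 4.2, 0, 0.7]
    - [0, 0, 9.6, -4.8, 4.8, 0, 0.7]
    - [0, 0, 10.8, -5.4, 5.3, 0, 0.7]
    - [0, 0, 12, -5.71, 5.46, 0.1, 0.7]
    - [0, 0, 12.66, -5.71, 5.46, 0.1, 0.7]
    - [0, 0, 12.66, -5.71, 5.46, 0.1, 0.7]
    - [0, 0, 12.66, -5.71, 5.46, 0.1, 0.7]
    - [0, 0, 12.66, -5.71, 5.46, 0.1, 0.7]
    - [0, 0, 12.66, -5.71, 5.46, 0.1, 0.7]

```text
time_s: 12.47
position: [0.6785, -0.1162, 0.1379]
tcp_rot: [[-0.342, 0.94, -0.001], [0.94, 0.342, 0.0], [0.001, -0.001, -1.0]]
force: [-0.3, 0.0, -1.0]
opening: 0.7
grasp_force: 0.0
```

```bash
python3 go.py 20 .680 -.1165 .022; python3 -c "
from h import *
c=optics.capture('side');cv2.imwrite('pics/c.png',cv2.resize(c['image'][60:260,150:400],None,fx=3,fy=3))"
```

```text
turn [-0.01 -0.01  0.  ]
[0.68, -0.1165, 0.022] [-0.03  0.05  3.86]
t 12.4667 op 0.7 grip 0.0
```

View pics/c.png

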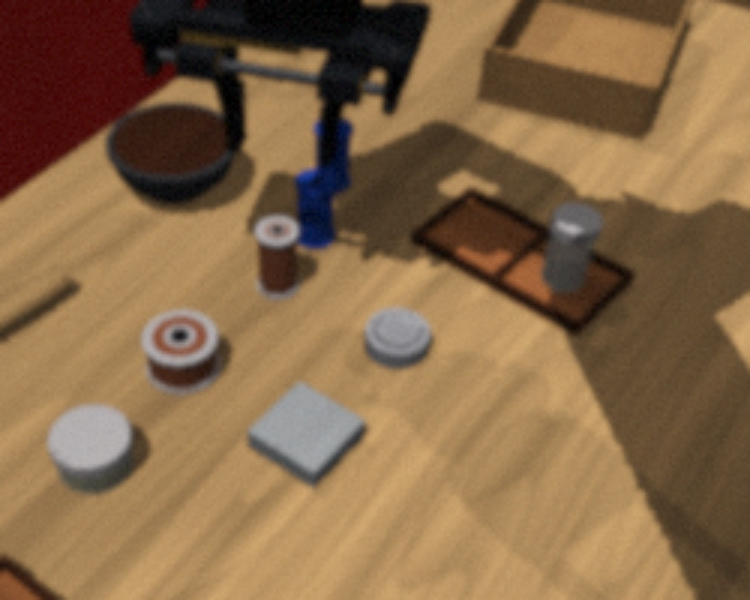

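The slim jar stands in the near bay at (571,250). The finger tips at (235,145) and (328,190) straddle the slim reel at (277,230).

Call:
send_rows:
  commands:
    - [0, 0, 0, 0, 0.05, 1, 0.7]
    - [0, 0, 0, 0, 0.05, 2, 0.7]
    - [0, 0, 0, 0, 0.05, 3, 0.7]
    - [0, 0, 0, 0, 0.05, 3.6, 0.7]
    - [0, 0, 0, 0, 0.05, 3.86, 0.7]
    - [0, 0, 0, 0, 0.05, 3.86, 0.7]
    - [0, 0, 0, 0, 0.05, 3.86, 0.7]
    - [0, 0, 0, 0, 0.05, 3.86, 0]
    - [0, 0, 0, 0, 0.05, 3.86, 0]
    - [0, 0, 0, 0, 0.05, 3.86, 0]
    - [0, 0, 0, 0, 0.05, 3.86, 0]
    - [0, 0, 0, 0, 0.05, 3.86, 0]
    - [0, 0, 0, 0, 0.05, 3.86, 0]
    - [0, 0, 0, 0, 0.05, 3.86, 0]
    - [0, 0, 0, 0, 0.05, 3.86, 0]

```text
time_s: 13.77
position: [0.6817, -0.1155, 0.0238]
tcp_rot: [[-0.342, 0.94, 0.002], [0.94, 0.342, -0.0], [-0.001, 0.002, -1.0]]
force: [0.5, 1.9, 5.1]
opening: 0.406
grasp_force: 30.0
```

```bash
python3 go.py 85.6 .680 -.1165 .14 .4647 .2653 .14 .4647 .2653 .027
```

```text
turn [ 1.000e-02  2.000e-02 -1.312e+01]
[0.68, -0.1165, 0.14] [-0.02 -0.06 -3.87]
[0.4647, 0.2653, 0.14] [14.4  -2.45 -3.9 ]
[0.4647, 0.2653, 0.027] [14.4  -2.45 -0.13]
t 13.7667 op 0.406 grip 29.99765307409689
```

Call:
send_rows:
  commands:
    - [0, 0, 0, 0, 0, -1, 0]
    - [0, 0, 0, 0, 0, -2.2, 0]
    - [0, 0, 0, 0, 0, -3.3, 0]
    - [0, 0, 0, 0, 0, -3.9, 0]
    - [0, 0, -1, 1, -0.17, -3.9, 0]
    - [0, 0, -2, 2.1, -0.36, -3.9, 0]
    - [0, 0, -3, 3.2, -0.54, -3.9, 0]
    - [0, 0, -4, 4.3, -0.73, -3.9, 0]
    - [0, 0, -5, 5.4, -0.92, -3.9, 0]
    - [0, 0, -6, 6.5, -1.1, -3.9, 0]
    - [0, 0, -7, 7.6, -1.3, -3.9, 0]
    - [0, 0, -8, 8.7, -1.5, -3.9, 0]
    - [0, 0, -9, 9.8, -1.67, -3.9, 0]
    - [0, 0, -10, 10.9, -1.85, -3.9, 0]
    - [0, 0, -11, 12, -2.04, -3.9, 0]
    - [0, 0, -12, 13.1, -2.23, -3.9, 0]
    - [0, 0, -13, 14, -2.4, -3.9, 0]
    - [0, 0, -13.1, 14.4, -2.45, -3.9, 0]
    - [0, 0, -13.1, 14.4, -2.45, -3.9, 0]
    - [0, 0, -13.1, 14.4, -2.45, -3.9, 0]

```text
time_s: 15.43
position: [0.4637, 0.2653, 0.1394]
tcp_rot: [[-0.997, 0.078, -0.0], [0.078, 0.997, -0.001], [0.0, -0.001, -1.0]]
force: [0.5, 0.1, -0.7]
opening: 0.405
grasp_force: 30.0
```

```bash
python3 go.py 85.6 .4647 .2653 .0288
```

```text
turn [-0.01 -0.   -0.01]
[0.4647, 0.2653, 0.0288] [-0.03  0.01  3.69]
t 15.4333 op 0.405 grip 29.987854978535324
```

Call:
send_rows:
  commands:
    - [0, 0, 0, 0, 0, 1, 0]
    - [0, 0, 0, 0, 0, 2, 0]
    - [0, 0, 0, 0, 0, 2.8, 0]
    - [0, 0, 0, 0, 0, 3.3, 0]
    - [0, 0, 0, 0, 0, 3.68, 0]
    - [0, 0, 0, 0, 0, 3.68, 0]
    - [0, 0, 0, 0, 0, 3.68, 0]
    - [0, 0, 0, 0, 0, 3.68, 0]
    - [0, 0, 0, 0, 0, 3.68, 0.7]
    - [0, 0, 0, 0, 0, 3.68, 0.7]
    - [0, 0, 0, 0, 0, 3.68, 0.7]
    - [0, 0, 0, 0, 0, 3.68, 0.7]
    - [0, 0, 0, 0, 0, 3.68, 0.7]
    - [0, 0, 0, 0, 0, 3.68, 0.7]
    - [0, 0, 0, 0, 0, 2.7, 0.7]
    - [0, 0, 0, 0, 0, 1.6, 0.7]
    - [0, 0, 0, 0, 0, 0.5, 0.7]
    - [0, 0, 0, 0, 0, 0, 0.7]
    - [0, 0, 0, 0, 0, 0, 0.7]

```text
time_s: 17.02
position: [0.4664, 0.2664, 0.1436]
tcp_rot: [[-0.997, 0.078, 0.008], [0.078, 0.997, 0.003], [-0.008, 0.003, -1.0]]
force: [0.7, 0.1, -0.5]
opening: 0.699
grasp_force: 0.0
```

```bash
python3 go.py 85.6 .678 .1118 .13 .678 .1118 .013
```

```text
turn [ 0.04  0.09 -0.02]
[0.678, 0.1118, 0.13] [-7.43 -4.59  0.5 ]
[0.678, 0.1118, 0.013] [-7.4 -4.6  4.4]
t 17.0167 op 0.699 grip 0.0
```

Call:
send_rows:
  commands:
    - [0, 0, 0, -0.9, -0.6, 0, 1]
    - [0, 0, 0, -1.8, -1.1, 0, 1]
    - [0, 0, 0, -2.7, -1.7, 0, 1]
    - [0, 0, 0, -3.6, -2.2, 0, 1]
    - [0, 0, 0, -4.5, -2.8, 0, 1]
    - [0, 0, 0, -5.4, -3.3, 0, 1]
    - [0, 0, 0, -6.3, -3.9, 0, 1]
    - [0, 0, 0, -7.1, -4.4, 0.3, 1]
    - [0, 0, 0, -7.45, -4.6, 0.4, 1]
    - [0, 0, 0, -7.45, -4.6, 0.4, 1]
    - [0, 0, 0, -7.45, -4.6, 0.4, 1]
    - [0, 0, 0, -7.45, -4.6, 0.4, 1]
    - [0, 0, 0, -7.45, -4.6, 0.4, 1]

```text
time_s: 18.1
position: [0.6741, 0.1118, 0.1277]
tcp_rot: [[-0.997, 0.077, -0.002], [0.077, 0.997, 0.0], [0.002, 0.0, -1.0]]
force: [-0.6, -0.9, 0.1]
opening: 1.002
grasp_force: 0.0
```

```bash
python3 go.py 85.6 .678 .1118 .013
```

```text
turn [ 0.   -0.02 -0.  ]
[0.678, 0.1118, 0.013] [-0.14  0.01  3.82]
t 18.1 op 1.002 grip 0.0
```

Call:
send_rows:
  commands:
    - [0, 0, 0, -0.12, 0, 1, 1]
    - [0, 0, 0, -0.12, 0, 2, 1]
    - [0, 0, 0, -0.12, 0, 3, 1]
    - [0, 0, 0, -0.12, 0, 3.6, 1]
    - [0, 0, 0, -0.12, 0, 3.82, 1]
    - [0, 0, 0, -0.12, 0, 3.82, 1]
    - [0, 0, 0, -0.12, 0, 3.82, 1]
    - [0, 0, 0, -0.12, 0, 3.82, 0]
    - [0, 0, 0, -0.12, 0, 3.82, 0]
    - [0, 0, 0, -0.12, 0, 3.82, 0]
    - [0, 0, 0, -0.12, 0, 3.82, 0]
    - [0, 0, 0, -0.12, 0, 3.82, 0]
    - [0, 0, 0, -0.12, 0, 3.82, 0]
    - [0, 0, 0, -0.12, 0, 3.82, 0]
    - [0, 0, 0, -0.12, 0, 3.82, 0]

```text
time_s: 19.35
position: [0.6799, 0.1103, 0.0138]
tcp_rot: [[-0.997, 0.079, 0.001], [0.079, 0.997, 0.0], [-0.001, 0.0, -1.0]]
force: [-0.9, 0.8, 3.9]
opening: 0.66
grasp_force: 30.0
```

```bash
python3 go.py 85.6 .6303 .2528 .1 .6303 .2528 .018
```

```text
turn [ 0.01  0.01 -0.02]
[0.6303, 0.2528, 0.1] [ 2.02  4.61 -2.87]
[0.6303, 0.2528, 0.018] [ 2.02  4.61 -0.14]
t 19.35 op 0.66 grip 30.00076711177826
```

Call:
send_rows:
  commands:
    - [0, 0, 0, 0, 0, -1, 0]
    - [0, 0, 0, 0, 0, -2, 0]
    - [0, 0, 0, 0, 0, -2.9, 0]
    - [0, 0, 0, 0.4, 1, -2.9, 0]
    - [0, 0, 0, 0.9, 2, -2.9, 0]
    - [0, 0, 0, 1.3, 3, -2.9, 0]
    - [0, 0, 0, 1.8, 4, -2.9, 0]
    - [0, 0, 0, 2.02, 4.6, -2.9, 0]
    - [0, 0, 0, 2.02, 4.6, -2.9, 0]
    - [0, 0, 0, 2.02, 4.6, -2.9, 0]
    - [0, 0, 0, 2.02, 4.6, -2.9, 0]
    - [0, 0, 0, 2.02, 4.6, -2.9, 0]

```text
time_s: 20.35
position: [0.6303, 0.2509, 0.0998]
tcp_rot: [[-0.997, 0.08, -0.0], [0.08, 0.997, -0.001], [0.0, -0.001, -1.0]]
force: [-0.5, -0.5, -0.7]
opening: 0.662
grasp_force: 30.0
```

```bash
python3 go.py 85.6 .6303 .2528 .0188
```

```text
turn [-0.01 -0.   -0.03]
[0.6303, 0.2528, 0.0188] [0.01 0.07 2.7 ]
t 20.35 op 0.662 grip 29.99959498643875
```

Call:
send_rows:
  commands:
    - [0, 0, 0, 0, 0.05, 1, 0]
    - [0, 0, 0, 0, 0.05, 1.8, 0]
    - [0, 0, 0, 0, 0.05, 2.4, 0]
    - [0, 0, 0, 0, 0.05, 2.7, 0]
    - [0, 0, 0, 0, 0.05, 2.7, 0]
    - [0, 0, 0, 0, 0.05, 2.7, 0]
    - [0, 0, 0, 0, 0.05, 2.7, 0]
    - [0, 0, 0, 0, 0.05, 2.7, 0.9]
    - [0, 0, 0, 0, 0.05, 2.7, 0.9]
    - [0, 0, 0, 0, 0.05, 2.7, 0.9]
    - [0, 0, 0, 0, 0.05, 2.7, 0.9]
    - [0, 0, 0, 0, 0.05, 2.7, 0.9]
    - [0, 0, 0, 0, 0.05, 2.7, 0.9]
    - [0, 0, 0, 0, 0.05, 1.7, 0.9]
    - [0, 0, 0, 0, 0.05, 0.7, 0.9]
    - [0, 0, 0, 0, 0.05, -0.4, 0.9]
    - [0, 0, 0, 0, 0.05, -1, 0.9]
    - [0, 0, 0, 0, 0.05, -1, 0.9]
    - [0, 0, 0, 0, 0.05, -1, 0.9]

```text
time_s: 21.93
position: [0.6307, 0.2541, 0.1316]
tcp_rot: [[-0.997, 0.078, 0.003], [0.078, 0.997, 0.001], [-0.003, 0.001, -1.0]]
force: [-0.4, 0.4, 0.1]
opening: 0.898
grasp_force: 0.0
```

```bash
python3 go.py 85.6 .687 .0015 .12
```

```text
turn [ 0.01  0.03 -0.02]
[0.687, 0.0015, 0.12] [-2.53 -8.25  0.39]
t 21.9333 op 0.898 grip 0.0
```

Call:
send_rows:
  commands:
    - [0, 0, 0, -0.3, -1, 0, 1]
    - [0, 0, 0, -0.6, -2.1, 0, 1]
    - [0, 0, 0, -0.95, -3.2, 0, 1]
    - [0, 0, 0, -1.3, -4.3, 0, 1]
    - [0, 0, 0, -1.6, -5.4, 0, 1]
    - [0, 0, 0, -1.95, -6.5, 0, 1]
    - [0, 0, 0, -2.3, -7.6, 0.2, 1]
    - [0, 0, 0, -2.53, -8.25, 0.4, 1]
    - [0, 0, 0, -2.53, -8.25, 0.4, 1]
    - [0, 0, 0, -2.53, -8.25, 0.4, 1]
    - [0, 0, 0, -2.53, -8.25, 0.4, 1]
    - [0, 0, 0, -2.53, -8.25, 0.4, 1]
    - [0, 0, 0, -2.53, -8.25, 0.4, 1]

```text
time_s: 23.02
position: [0.6858, 0.0029, 0.118]
tcp_rot: [[-0.997, 0.076, -0.001], [0.076, 0.997, 0.0], [0.001, 0.0, -1.0]]
force: [-0.7, 0.1, 0.8]
opening: 1.003
grasp_force: 0.0
```

```bash
python3 go.py 85.6 .687 .0015 .013
```

```text
turn [ 0.   -0.01  0.  ]
[0.687, 0.0015, 0.013] [-0.05 -0.04  3.5 ]
t 23.0167 op 1.003 grip 0.0
```

Call:
send_rows:
  commands:
    - [0, 0, 0, -0.03, -0.04, 1, 1]
    - [0, 0, 0, -0.03, -0.04, 2, 1]
    - [0, 0, 0, -0.03, -0.04, 2.8, 1]
    - [0, 0, 0, -0.03, -0.04, 3.3, 1]
    - [0, 0, 0, -0.03, -0.04, 3.5, 1]
    - [0, 0, 0, -0.03, -0.04, 3.5, 1]
    - [0, 0, 0, -0.03, -0.04, 3.5, 1]
    - [0, 0, 0, -0.03, -0.04, 3.5, 0]
    - [0, 0, 0, -0.03, -0.04, 3.5, 0]
    - [0, 0, 0, -0.03, -0.04, 3.5, 0]
    - [0, 0, 0, -0.03, -0.04, 3.5, 0]
    - [0, 0, 0, -0.03, -0.04, 3.5, 0]
    - [0, 0, 0, -0.03, -0.04, 3.5, 0]
    - [0, 0, 0, -0.03, -0.04, 3.5, 0]
    - [0, 0, 0, -0.03, -0.04, 3.5, 0]

```text
time_s: 24.27
position: [0.6874, 0.0004, 0.0139]
tcp_rot: [[-0.997, 0.079, 0.001], [0.079, 0.997, 0.001], [-0.001, 0.001, -1.0]]
force: [-1.2, 2.6, 5.2]
opening: 0.659
grasp_force: 30.0
```

```bash
python3 go.py 83.3 .687 .0015 .14 .5724 -.268 .14
```

```text
turn [0.01 0.01 0.44]
[0.687, 0.0015, 0.14] [ 0.01  0.04 -4.2 ]
[0.5724, -0.268, 0.14] [ 3.11 -9.22 -4.22]
t 24.2667 op 0.659 grip 30.000683069229126
```

Call:
send_rows:
  commands:
    - [0, 0, 0, 0, 0, -1, 0]
    - [0, 0, 0, 0, 0, -2.2, 0]
    - [0, 0, 0, 0, 0, -3.4, 0]
    - [0, 0, 0, 0, 0, -4.2, 0]
    - [0, 0, 0, 0.35, -1, -4.2, 0]
    - [0, 0, 0, 0.7, -2.1, -4.2, 0]
    - [0, 0, 0, 1.1, -3.2, -4.2, 0]
    - [0, 0, 0, 1.45, -4.3, -4.2, 0]
    - [0, 0, 0, 1.8, -5.4, -4.2, 0]
    - [0, 0, 0, 2.2, -6.5, -4.2, 0]
    - [0, 0, 0.44, 2.6, -7.6, -4.2, 0]
    - [0, 0, 0.44, 2.95, -8.7, -4.2, 0]
    - [0, 0, 0.44, 3.11, -9.22, -4.2, 0]
    - [0, 0, 0.44, 3.11, -9.22, -4.2, 0]
    - [0, 0, 0.44, 3.11, -9.22, -4.2, 0]
    - [0, 0, 0.44, 3.11, -9.22, -4.2, 0]
    - [0, 0, 0.44, 3.11, -9.22, -4.2, 0]
    - [0, 0, 0.44, 3.11, -9.22, -4.2, 0]

```text
time_s: 25.77
position: [0.5726, -0.2671, 0.1389]
tcp_rot: [[-0.993, 0.115, -0.001], [0.115, 0.993, 0.001], [0.001, 0.0, -1.0]]
force: [0.2, 0.1, -1.5]
opening: 0.655
grasp_force: 30.0
```

```bash
python3 go.py 83.3 .5724 -.268 .0188
```

```text
turn [ 0.01 -0.01  0.02]
[0.5724, -0.268, 0.0188] [ 0.   -0.03  4.  ]
t 25.7667 op 0.655 grip 29.99873846769333
```

Call:
send_rows:
  commands:
    - [0, 0, 0, 0, -0.03, 1, 0]
    - [0, 0, 0, 0, -0.03, 2, 0]
    - [0, 0, 0, 0, -0.03, 3, 0]
    - [0, 0, 0, 0, -0.03, 3.6, 0]
    - [0, 0, 0, 0, -0.03, 3.98, 0]
    - [0, 0, 0, 0, -0.03, 3.98, 0]
    - [0, 0, 0, 0, -0.03, 3.98, 0]
    - [0, 0, 0, 0, -0.03, 3.98, 0]
    - [0, 0, 0, 0, -0.03, 3.98, 0.9]
    - [0, 0, 0, 0, -0.03, 3.98, 0.9]
    - [0, 0, 0, 0, -0.03, 3.98, 0.9]
    - [0, 0, 0, 0, -0.03, 3.98, 0.9]
    - [0, 0, 0, 0, -0.03, 3.98, 0.9]
    - [0, 0, 0, 0, -0.03, 3.98, 0.9]
    - [0, 0, 0, 0, -0.03, 3, 0.9]
    - [0, 0, 0, 0, -0.03, 2, 0.9]
    - [0, 0, 0, 0, -0.03, 1, 0.9]
    - [0, 0, 0, 0, -0.03, -0.2, 0.9]
    - [0, 0, 0, 0, -0.03, -1.4, 0.9]
    - [0, 0, 0, 0, -0.03, -2, 0.9]

```text
time_s: 27.43
position: [0.574, -0.2706, 0.2041]
tcp_rot: [[-0.993, 0.117, 0.006], [0.116, 0.993, -0.004], [-0.006, -0.004, -1.0]]
force: [0.1, 0.1, 0.5]
opening: 0.897
grasp_force: 0.0
```

```bash
python3 go.py 83.3 .45 0 .25
```

```text
turn [-0.04  0.07  0.  ]
[0.45, 0.0, 0.25] [ 5.15  8.47 -1.59]
t 27.4333 op 0.897 grip 0.0
```

Call:
send_rows:
  commands:
    - [0, 0, 0, 0.6, 1, -0.5, 0.9]
    - [0, 0, 0, 1.2, 2, -0.7, 0.9]
    - [0, 0, 0, 1.8, 3, -0.7, 0.9]
    - [0, 0, 0, 2.4, 4, -0.7, 0.9]
    - [0, 0, 0, 3, 5, -0.7, 0.9]
    - [0, 0, 0, 3.6, 6, -0.7, 0.9]
    - [0, 0, 0, 4.2, 7, -0.7, 0.9]
    - [0, 0, 0, 4.8, 8, -0.7, 0.9]
    - [0, 0, 0, 5, 8.5, -0.7, 0.9]
    - [0, 0, 0, 5, 8.5, -0.7, 0.9]
    - [0, 0, 0, 5, 8.5, -0.7, 0.9]
    - [0, 0, 0, 5, 8.5, -0.7, 0.9]

```text
time_s: 28.43
position: [0.454, 0.0005, 0.2205]
tcp_rot: [[-0.993, 0.117, 0.002], [0.117, 0.993, -0.001], [-0.002, -0.001, -1.0]]
force: [-0.9, 0.1, 0.6]
opening: 0.902
grasp_force: 0.0
```

```bash
python3 -c "
from h import *
for n in('top','side'):
  c=optics.capture(n);cv2.imwrite(f'pics/z{n}.png',c['image'])
a=cv2.imread('pics/ztop.png')[120:270,115:385]
cv2.imwrite('pics/zcrop.png',cv2.resize(a,None,fx=2.9,fy=2.9,interpolation=2))"
```

View pics/zcrop.png

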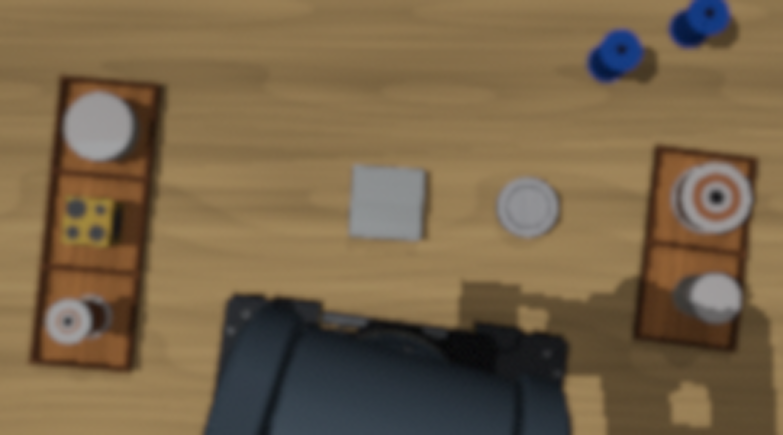

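View pics/zside.png

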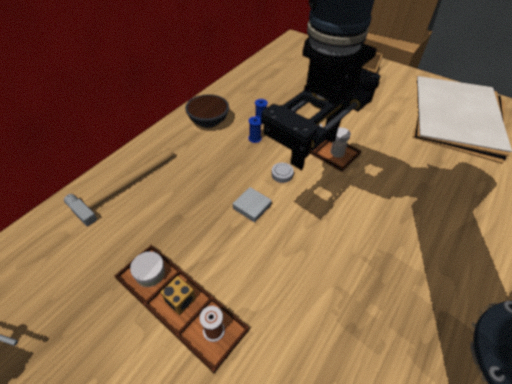

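All five stand in their bays: low jar (100,127), cube (91,222), slim reel (68,321), flat reel (716,197), slim jar (716,297). The block at (388,202) and the tin at (528,207) have not moved. One numeric check before handing in.

```bash
python3 - <<'E'
from h import *
c=optics.capture('top')
A=((.5475,.259),-4.4);B=((.5314,-.2632),-6.6)
for n,u,v,z,((x,y),a) in(('lowjar',100,127,.038,A),('cube',91,222,.044,A),('sreel',68,321,.064,A),('freel',716,197,.038,B),('sjar',716,297,.07,B)):
    p=ray(c,115+(u+.5)/2.9-.5,120+(v+.5)/2.9-.5,z)[:2]-[x,y];t=np.radians(a);R=np.array([[np.cos(t),np.sin(t)],[-np.sin(t),np.cos(t)]]);print(n,(R@p*1000).round(1))
E
```

```text
lowjar [80.9 -3.3]
cube [-0.  -6.1]
sreel [-81.7  -2.3]
freel [43.4 -3.5]
sjar [-39.6  -2.3]
```

```bash
python3 -c "
from rig import bot
print(bot.hand_in())"
```

```text
the job is handed in; nothing more can be done
None
```

I handed in the job at about 28.5 s: all five things stood in their bays, each within about 7 mm of its bay centre by the last picture, and the bench block and flat tin looked unmoved (the hand-in returned no verdict).

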